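# Read the label of a light-proof reagent cassette

### The job

Register the tall light-proof cassette and leave the low one shut: push the tall one's sliding shutter fully open, take the hand scanner out of its tray and, from about 10 cm in front, point it squarely at the middle of the bar label, holding it steady for at least a second. Then lay the scanner flat in the middle of its tray again and push the shutter fully closed, so that no light gets in. Do not knock about the jar, the can or the dropper bottle.

Things in the scene. Friction and masses are not known exactly. Their poses are not given: they have to be found in the camera images.
- cassette_tall: tall one of two fixed grey boxes with black lids: 90 deep (x) x 170 wide (y) x 120 mm tall, lid 3 mm proud. Origin: centre of underside; x points into the box (its front, 45 mm before the origin, looks to -x), y to the left seen from the front, z up. On its front a dark shutter plate slides along y between rails, over a white label with black bars
- label_tall (a point): centre of the bar label (62 x 50 mm) on the tall cassette's front face, right half: 46 mm in front of, 38 mm right of and 70 mm above the box's origin; axes as the box's, so the label looks to -x
- shutter_tall (a joint): slide of the tall cassette's shutter, m: 0 closed (label covered, fin in front of the label's centre), 0.075 fully open (moved along the box's +y). It stays where it is left; about 2 N of friction, no spring; it may start a little open
- fin_tall (a point): middle of the black upright fin on the tall cassette's shutter, by which it is pushed: fin 24 mm out from the shutter plate, 8 mm thick (y), 48 mm tall; this point is 12 mm from plate and fin edge, 64 mm in front of the box's origin, 70 mm above the bench; it moves with the shutter. Axes as the box's
- cassette_low: the low cassette, the same kind of box but 140 wide and 85 mm tall, 90 deep, fixed; origin and axes likewise. The two boxes may have changed places. Leave it shut
- shutter_low (a joint): slide of the low cassette's shutter, m: 0 closed, 0.06 open
- scanner: loose hand scanner, 0.18 kg, on its side: grey head 116 long (x -55 to 61 mm) x 52 wide (y; front 34 mm: 60) x 46 mm thick (z); black handle 36 wide, 30 mm thick, from its rear out to 102 mm on the -y side. Origin: middle of the head's underside, near its centre of mass; x points to the reading window, z up. Grip the head from above across its 52 mm at the origin
- scan_window (a point): centre of the scanner's reading window at the front end of the head, 61 mm ahead of the scanner's origin and 23 mm above its underside; x points out along the beam. It reads from 50 to 150 mm away
- scanner_mid (a point): middle of the scanner's outline on its underside, 37 mm on the handle side (-y) of its origin
- rest_tray: fixed black tray of the scanner, 150 (x) x 175 (y) x 12 mm, walls 4 mm, its floor 4 mm above the bench. Origin: centre of its underside. The scanner starts in it, roughly along the tray's axes, its outline in the middle
- cotton_jar: bystander: loose round plastic jar, 71 mm across, 86 mm tall, standing at the left front corner of the tall cassette; origin centre of its underside
- stain_1: bystander: loose dropper bottle, 31 mm across, 75 mm tall, standing in front of the low cassette; origin centre of its underside
- strip_can: bystander: loose tall round can, 63 mm across, 150 mm tall, near the front edge at the left; origin centre of its underside

How it is judged:
By the outcome, as a careful person would: the job done as asked, in the order asked, and still so for the second after the job is handed in, with the robot touching nothing.
It also fails if it takes over 72 s, if anything falls off the work surface, if the arm or the gripper's body presses on something with over 40 N, if the wrist force passes 120 N, or if a joint passes its speed limit or range.

### The arm

A 7-joint arm with a two-finger parallel gripper is mounted at the origin on a cart in front of the work surface, level with it; the furniture and walls round the work are solid. World frame = base frame: x ahead of the robot, y to its left, z up, the work surface at z = 0. Lengths are in m, angles in rad, forces in N, time in s.
With the tool pointing down it reaches from about 0.35 to 0.9 m from the base axis. Payload 19.9 kg.
Tool frame: the origin (TCP) lies midway between the tips of the shut fingers; the grasp point (between the pads) lies 19 mm behind it (ctrl.pinch_z is the z of the grasp point in the tool frame, in m); z points along the fingers, y is the line along which they close (so a half turn about z gives the same grasp; the last joint's range is limited). The gripper opens to 85 mm and grips with 20 to 120 N. Pads are 22 mm wide; open, the fingers measure 114 mm over their backs; the gripper's body (76 mm by 85 mm) begins 54 mm behind the grasp point. The pads swing forward as they close: fully open they stand 13 mm farther back than shut.
Start: joints at [-1.161, 0.417, -0.01, 1.614, 0.005, 1.111, -0.053], TCP at [0.272, 0.563, 0.231] pointing down, gripper open.
Joint ranges: [-2.81, 2.81], [-0.39, 2.02], [-1.27, 1.25], [0.06, 2.57], [-1.19, 4.33], [0.19, 2], [-2.82, 2.82]. Speed limits (rad/s): [1.89, 1.89, 2.39, 2.39, 3.01, 3.01, 3.01].

### API

Orientations are given as a unit quaternion [x, y, z, w].
In Python, from rig import ctrl, optics, order, spotter gives the robot as it stands. The module is installed in compiled form; this text tells all that it offers.
- The arm moves only by the shell command python3 -m handwheel 'ROWS' [OPENING]. ROWS is a JSON object of lists of equal length, an entry for each row: "linear": the shift along the tool's x, y, z in mm, a list of three; "rotation": the turn, a rotation vector about the tool's x, y, z in degrees, a list of three. A call has 1 to 10 rows; each row is the pose to reach, as a shift and turn from the pose commanded when the call began, along the tool's axes at that moment; what a row does not reach only later rows make up. A row lasts 1/12 s, in which the tool goes at most 41.7 mm and 7.16 degrees, less where a joint would pass 70% of its speed; a pose out of reach is approached as far as the arm can. A call with a gripper value outside its range is refused whole. OPENING is the opening, from 0 (shut) to 1 (fully open), set as the call begins (- or left out, the last holds). The fingers move at their own pace and stop on an object; the grip force is fixed at half the most. Time passes only in rows, so rows that repeat a pose let the fingers close. It gives the time, the measured TCP pose, the force, the opening and the grip force at its end, in the units of the state.
- ctrl.get_obs(): the state, without advancing time (a new reading comes with each control period).
- optics.camera(name): name is "side" or "top"; returns (picture, depth): 400x640x3 uint8, red, green, blue; 400x640 float32, m along the optical axis (not along the pixel's ray), 0 where there is no reading.
- optics.calibration(name): a dict with "fx", "fy", "cx", "cy" (pixels), "pose" (4x4, takes a point from camera to world coordinates). Camera axes: x right, y down, z forward; pixel columns grow to the right and rows downward; lengths in m; the calibration is good to about 2 mm. A picture is of the moment at which its call begins. calibration takes no time and is no camera call.
- order.sign_off(): hands the job in; it is judged then, once.
Trained networks look in the newest picture that a camera, given by its name, has taken for a name from the list of things; names that differ only in an ending like _2 or _b are one class to them, and where a whole thing is asked for, a point or a joint stands for the part that bears it (a point fixed in the world has none). Each returns a list of dicts, best first, with "conf" (0 to 1); they miss things now and then, are a little off and sometimes report something else, mostly with a low value. They report only what shows in the picture. A call takes as long as a camera call.
- spotter.regions_of(camera, name): "mask" (400x640 bool, what is visible of it) and "extent" ([centre column, centre row, width, height] in pixels, round what is visible of it).
- spotter.pinpoint(camera, name): "xy" ([column, row] in pixels: a listed point, or the origin of a listed thing).
The state is a dict: "t": time; "joint_positions": joint angles; "joint_velocities": joint speeds; "effort": joint torques, N m; "position": TCP position; "ee_rot": TCP orientation; "force": force on the tool from outside, world axes, zero at the start; "torque": the same for the moment, N m; "opening": finger opening in m; "grasp_force": force on a finger pad.
Only numpy, scipy, OpenCV 4.12 (cv2) and the standard library are available. Lean on these libraries where they do the work, as an engineer would, in place of code of your own. Each camera call takes 0.05 s, during which the arm holds its last target. There are 200 camera calls.

## Working session

There is one attempt and no reset: what is moved stays moved. The work goes in short steps, Python scripts to look and compute and a shell command to move; the robot and the scene stay as the last step left them, time stands still between calls to the robot, and variables do not carry over. Pictures are saved under pics/ and viewed, at most 10 in all, crops included, and the job is handed in when it is done.

```bash
mkdir -p pics; cat > h.py <<'E'
import numpy as np, cv2
from rig import ctrl, optics, order, spotter
from scipy.spatial.transform import Rotation as R
def cloud(cam,d):
    c=optics.calibration(cam); v,u=np.mgrid[0:400,0:640]
    P=np.stack([(u-c['cx'])/c['fx']*d,(v-c['cy'])/c['fy']*d,d],-1)
    return P@c['pose'][:3,:3].T+c['pose'][:3,3]
def ray_z(cam,uv,z):
    c=optics.calibration(cam); T=np.array(c['pose'])
    r=T[:3,:3]@np.array([(uv[0]-c['cx'])/c['fx'],(uv[1]-c['cy'])/c['fy'],1]); o=T[:3,3]
    return o+r*(z-o[2])/r[2]
E
python3 - <<'E'
from h import *
o=ctrl.get_obs()
print({k:np.round(v,3) for k,v in o.items()}, ctrl.pinch_z)
for cam in ['top','side']:
    p,d=optics.camera(cam); cv2.imwrite(f'pics/{cam}0.png',p[...,::-1]); np.save(f'{cam}0.npy',d)
    c=optics.calibration(cam);print(cam,np.round(c['pose'],3).tolist())
    C=cloud(cam,d)
    for n in ['cassette_tall','label_tall','fin_tall','cassette_low','scanner','scan_window','scanner_mid','rest_tray','cotton_jar','stain_1','strip_can']:
        r=spotter.pinpoint(cam,n)
        for q in r[:2]:
            u,v=np.round(q['xy']).astype(int)
            print(cam,n,round(q['conf'],2),(u,v),np.round(C[min(max(v,0),399),min(max(u,0),639)],3))
E
```

```text
{'t': np.float64(0.0), 'joint_positions': array([-1.161,  0.418, -0.01 ,  1.614,  0.005,  1.111, -0.053]), 'joint_velocities': array([ 0.002,  0.001, -0.001,  0.   , -0.   ,  0.   , -0.002]), 'effort': array([-3.0000e-03, -8.6445e+01,  6.7700e-01, -4.3491e+01,  1.9000e-02,
        7.0000e-03, -0.0000e+00]), 'position': array([0.272, 0.562, 0.231]), 'ee_rot': array([ 0.224,  0.975, -0.001, -0.   ]), 'force': array([ 0.294,  0.065, -1.271]), 'torque': array([ 0.   , -0.023, -0.046]), 'grasp_force': np.float64(0.0), 'opening': np.float64(0.085)} -0.0187
top [[-0.004, -0.987, 0.158, 0.391], [-0.999, -0.001, -0.033, 0.237], [0.032, -0.158, -0.987, 1.038], [0.0, 0.0, 0.0, 1.0]]
top cassette_tall 0.91 (np.int64(343), np.int64(168)) [0.63  0.13  0.122]
top cassette_tall 0.22 (np.int64(209), np.int64(246)) [0.44  0.449 0.125]
top label_tall 0.56 (np.int64(365), np.int64(172)) [0.624 0.073 0.103]
top fin_tall 0.61 (np.int64(367), np.int64(179)) [0.611 0.065 0.083]
top cassette_low 0.62 (np.int64(260), np.int64(162)) [0.655 0.338 0.08 ]
top scanner 0.62 (np.int64(364), np.int64(249)) [0.435 0.0
[... 789 characters left out ...]
2 (np.int64(316), np.int64(172)) [0.582 0.174 0.115]
side cassette_low 0.81 (np.int64(254), np.int64(233)) [0.661 0.41  0.043]
side cassette_low 0.58 (np.int64(375), np.int64(190)) [0.433 0.083 0.043]
side scanner 0.63 (np.int64(372), np.int64(198)) [0.44  0.079 0.015]
side scan_window 0.64 (np.int64(351), np.int64(187)) [ 0.523 -0.019 -0.002]
side scanner_mid 0.92 (np.int64(379), np.int64(191)) [0.422 0.079 0.04 ]
side rest_tray 0.98 (np.int64(374), np.int64(195)) [0.435 0.08  0.026]
side cotton_jar 0.78 (np.int64(337), np.int64(220)) [0.448 0.483 0.147]
side stain_1 0.9 (np.int64(303), np.int64(243)) [0.556 0.366 0.009]
side strip_can 0.95 (np.int64(342), np.int64(281)) [0.283 1.198 0.536]
```

View pics/top0.png

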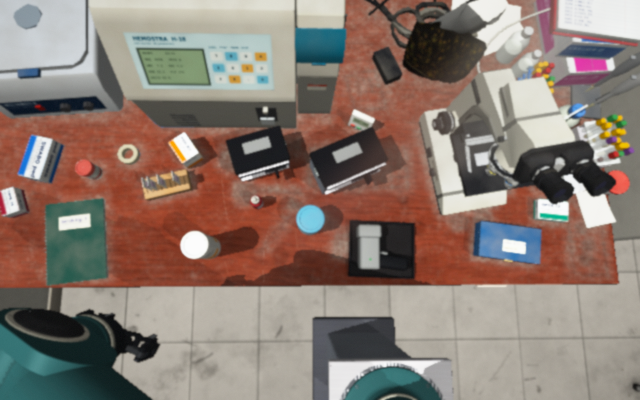

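View pics/side0.png

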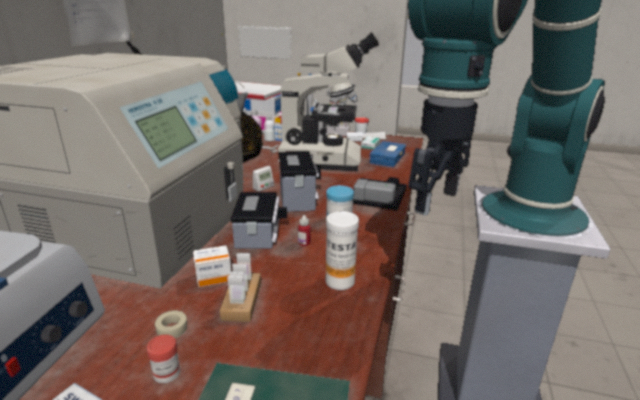

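```bash
python3 - <<'E'
from h import *
d=np.load('top0.npy'); C=cloud('top',d)
def rect(m,n):
    P=C[m][:,:2].astype(np.float32)
    k=cv2.minAreaRect(P*1000); print(n,m.sum(),np.round(k[0]),np.round(k[1]),round(k[2],1),'z',np.round(np.percentile(C[m][:,2],[5,50,95]),3))
X,Y,Z=C[...,0],C[...,1],C[...,2]
rect((Z>.112)&(Z<.13)&(X>.55)&(Y<.24),'talltop')
rect((Z>.077)&(Z<.095)&(X>.58)&(Y>.22),'lowtop')
rect((Z>.075)&(Z<.105)&(X>.53)&(X<.625)&(Y<.2)&(Y>0),'fin/shutter')
rect((Z>.04)&(Z<.058)&(X<.55)&(X>.34)&(Y<.16)&(Y>-.1),'scanhead')
rect((Z>.025)&(Z<.0395)&(X<.55)&(X>.34)&(Y<.16)&(Y>-.1),'handle')
rect((Z>.008)&(Z<.02)&(X<.55)&(X>.3)&(Y<.16)&(Y>-.15),'tray')
rect((Z>.075)&(Z<.095)&(X<.56)&(X>.42)&(Y<.28)&(Y>.13),'jar')
rect((Z>.14)&(Z<.16)&(X<.5)&(X>.3)&(Y<.55)&(Y>.38),'can')
rect((Z>.03)&(Z<.085)&(X<.59)&(X>.5)&(Y<.4)&(Y>.29),'bottle')
E
```

```text
talltop 4803 [ 824. -215.] [396. 905.] 6.1 z [0.114 0.12  0.128]
lowtop 3215 [741. 624.] [765. 299.] 78.5 z [0.079 0.085 0.093]
fin/shutter 159 [578. 127.] [ 94. 142.] 0.2 z [0.078 0.092 0.105]
scanhead 1100 [442.  22.] [127. 116.] 89.7 z [0.041 0.048 0.051]
handle 233 [441.  22.] [135. 114.] 86.9 z [0.026 0.037 0.039]
tray 373 [453. -18.] [255. 185.] 89.7 z [0.008 0.011 0.015]
jar 634 [509. 212.] [68. 70.] 89.7 z [0.081 0.084 0.087]
can 618 [442. 478.] [62. 61.] 45.4 z [0.145 0.148 0.151]
bottle 118 [561. 351.] [31. 29.] 2.8 z [0.036 0.049 0.071]
```

The top view shows the tall cassette at (347,160), yawed about 20°; the low one is at (258,153), the jar at (310,219), the scanner in its tray at (381,249), the bottle at (255,202) and the can at (200,244).

```bash
python3 - <<'E'
from h import *
p,d=optics.camera('top'); C=cloud('top',d)
def rect(m,n,lo,hi):
    m=m&(C[...,2]>lo)&(C[...,2]<hi)&(d>0)
    k,nn=cv2.connectedComponents(m.astype(np.uint8)); m=nn==(1+np.argmax([(nn==i).sum() for i in range(1,k)]))
    P=C[m][:,:2].astype(np.float32); k=cv2.minAreaRect(P*1000)
    print(n,m.sum(),np.round(k[0]),np.round(k[1]),round(k[2],1),'med z',np.round(np.median(C[m][:,2]),3),'mean',np.round(P.mean(0),3))
for n,lo,hi in [('cassette_tall',.115,.135),('cassette_low',.08,.1),('scanner',.043,.06),('scanner',.0,.06),('scanner',.025,.0405),('rest_tray',-.01,.025),('cotton_jar',.08,.1),('fin_tall',.0,.2),('shutter_tall',.0,.2)]:
    for r in spotter.regions_of('top',n)[:1]: print(round(r['conf'],2),np.round(r['extent'])); rect(r['mask'],n,lo,hi)
for n in ['fin_tall','label_tall','cassette_tall']:
    for r in spotter.pinpoint('top',n)[:1]: print(n,r['conf'],np.round(r['xy'],1),ray_z('top',r['xy'],0 if n[0]=='c' else .07))
u=p[140:280,290:430,::-1]; v=cv2.resize(u,None,fx=4,fy=4,interpolation=cv2.INTER_CUBIC); cv2.imwrite('pics/crop1.png',v)
E
```

```text
0.58 [348. 159.  76.  69.]
cassette_tall 2585 [660. 117.] [ 96. 176.] 23.8 med z 0.119 mean [0.659 0.118]
0.67 [259. 154.  62.  56.]
cassette_low 1972 [688. 346.] [ 96. 145.] 16.6 med z 0.084 mean [0.686 0.345]
0.58 [381. 249.  52.  45.]
scanner 869 [441.  59.] [ 55. 113.] 88.8 med z 0.049 mean [0.442 0.059]
0.58 [381. 249.  52.  45.]
scanner 1354 [443.  22.] [133. 120.] 87.8 med z 0.047 mean [0.431 0.042]
0.58 [381. 249.  52.  45.]
scanner 227 [404.  -6.] [76. 41.] 81.8 med z 0.038 mean [ 0.403 -0.003]
0.93 [382. 250.  70.  60.]
rest_tray 2254 [437.  19.] [174. 151.] 87.4 med z 0.004 mean [0.438 0.011]
0.88 [310. 221.  27.  31.]
cotton_jar 620 [509. 212.] [70. 67.] 0.2 med z 0.084 mean [0.509 0.212]
0.68 [200. 246.  36.  28.]
fin_tall 861 [442. 478.] [62. 63.] 0.9 med z 0.147 mean [0.44 0.47]
0.48 [348. 162.  82.  68.]
shutter_tall 3177 [648. 109.] [123. 183.] 24.0 med z 0.119 mean [0.65  0.118]
fin_tall 0.59 [371.  177.9] [0.6170164  0.05195108 0.07      ]
label_tall 0.97 [361.9 169.8] [0.63848322 0.07509725 0.07      ]
cassette_tall 0.91 [342.  167.1] [0.66390878 0.11881585 0.        ]
```

View pics/crop1.png

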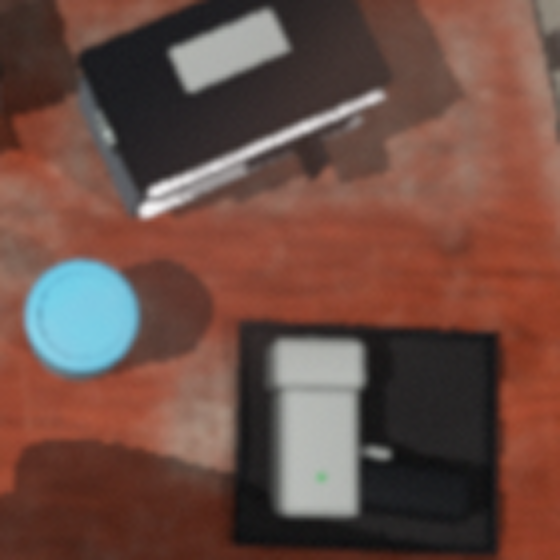

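```bash
cat >> h.py <<'E'
def to(p,yaw):
    "tool shift mm / turn deg to TCP p, tool down, tool y at world angle yaw (deg)"
    o=ctrl.get_obs(); r=R.from_quat(o['ee_rot']); best=None
    for y in (yaw,yaw+180):
        a=np.radians(y); Y=np.array([np.cos(a),np.sin(a),0]); Z=np.array([0,0,-1.]); 
        t=R.from_matrix(np.stack([np.cross(Y,Z),Y,Z],1)); rv=np.degrees((r.inv()*t).as_rotvec())
        if best is None or np.linalg.norm(rv)<np.linalg.norm(best): best=rv
    print('lin',np.round(r.inv().apply(np.array(p)-o['position'])*1000,1),'rot',np.round(best,1),'dist',np.round(np.linalg.norm(np.array(p)-o['position'])*1000))
BO=np.array([.660,.117,0]); BY=24.
def box(p): return BO+R.from_euler('z',BY,degrees=True).apply(p)
def st(): 
    o=ctrl.get_obs(); print('t',round(float(o['t']),2),'p',np.round(o['position'],4),'yaw_y',np.round(np.degrees(np.arctan2(*R.from_quat(o['ee_rot']).apply([0,1,0])[[1,0]])),1),'F',np.round(o['force'],1),'open',round(float(o['opening']),4),'g',round(float(o['grasp_force']),1))
E
python3 -c "
from h import *
st();p=box([-.070,-.038,.2]);print(p);to([*p[:2],.2],114)"
```

```text
t 1.85 p [0.2723 0.5625 0.2313] yaw_y 64.2 F [-0.2  0.4  0.4] open 0.0854 g 0.0
[0.61150781 0.05381371 0.2       ]
lin [-527.  -310.1   31.3] rot [ -0.    0.  -49.8] dist 612.0
```

```bash
python3 -m handwheel '{"linear":[[-527,-310,0],[-527,-310,0],[-527,-310,0],[-527,-310,0],[-527,-310,0],[-527,-310,0],[-527,-310,0],[-527,-310,0],[-527,-310,0],[-527,-310,0]],"rotation":[[0,0,-50],[0,0,-50],[0,0,-50],[0,0,-50],[0,0,-50],[0,0,-50],[0,0,-50],[0,0,-50],[0,0,-50],[0,0,-50]]}' 0.35
python3 -c "
from h import *
st();p=box([-.070,-.038,.15]);to(p,114)"
```

```text
t: 2.68
position: [0.4914, 0.2342, 0.2316]
ee_rot: [-0.21, 0.978, 0.0, 0.0]
force: [1.1, 0.6, 0.0]
opening: 0.0301
grasp_force: 0.0
t 2.68 p [0.4914 0.2342 0.2316] yaw_y 114.2 F [1.1 0.6 0. ] open 0.0301 g 0.0
lin [ -35.5 -213.7   81.6] rot [0.  0.  0.2] dist 232.0
```

```bash
python3 -m handwheel '{"linear":[[-35,-214,0],[-35,-214,0],[-35,-214,0],[-35,-214,40],[-35,-214,80],[-35,-214,82],[-35,-214,82],[-35,-214,82],[-35,-214,82]],"rotation":[[0,0,0],[0,0,0],[0,0,0],[0,0,0],[0,0,0],[0,0,0],[0,0,0],[0,0,0],[0,0,0]]}'
python3 - <<'E'
from h import *
st();p=box([-.070,-.038,.07]);to(p,114)
a,d=optics.camera('top');b,e=optics.camera('side')
for c in('top','side'):
    for n in ('fin_tall','label_tall','cassette_tall'):
        for q in spotter.pinpoint(c,n)[:2]: print(c,n,q['conf'],np.round(q['xy']),ray_z(c,q['xy'],.07))
x=cv2.resize(a[120:220,310:430,::-1],(480,400),interpolation=cv2.INTER_CUBIC);y=cv2.resize(b[110:210,255:345,::-1],(360,400),interpolation=cv2.INTER_CUBIC)
cv2.imwrite('pics/c2.png',np.hstack([x[:,:430],y]))
E
```

```text
t: 3.43
position: [0.6103, 0.0558, 0.1497]
ee_rot: [-0.21, 0.978, 0.0, 0.0]
force: [-1.2, 0.2, -0.1]
opening: 0.0299
grasp_force: 0.0
t 3.43 p [0.6103 0.0558 0.1497] yaw_y 114.2 F [-1.2  0.2 -0.1] open 0.0299 g 0.0
lin [-0.3 -2.3 79.7] rot [0.  0.  0.2] dist 80.0
top fin_tall 0.58 [257. 205.] [0.54541209 0.34517222 0.07      ]
top fin_tall 0.56 [370. 178.] [0.61620959 0.05535887 0.07      ]
top label_tall 0.65 [366. 172.] [0.63398849 0.06503756 0.07      ]
top cassette_tall 0.97 [343. 168.] [0.64442013 0.12422768 0.07      ]
side fin_tall 0.44 [319. 171.] [0.60689062 0.05576077 0.07      ]
side label_tall 0.79 [308. 172.] [0.63580505 0.07675304 0.07      ]
side cassette_tall 0.64 [298. 197.] [0.6087003  0.24731733 0.07      ]
```

View pics/c2.png

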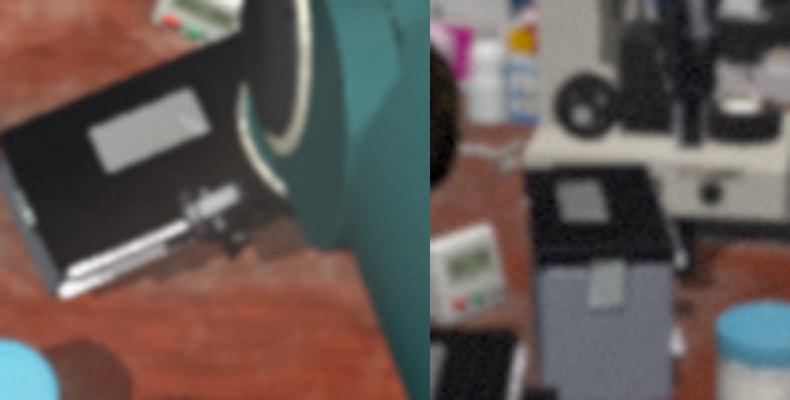

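The top crop shows the fingers over the fin's spot at crop (225,235); the side crop shows the fin just right of the box, at (680,280). Both agree with my estimate, so I descend astride the fin.

```bash
python3 -m handwheel '{"linear":[[0,-2,15],[0,-2,30],[0,-2,45],[0,-2,60],[0,-2,72],[0,-2,78],[0,-2,78]],"rotation":[[0,0,0],[0,0,0],[0,0,0],[0,0,0],[0,0,0],[0,0,0],[0,0,0]]}'
python3 -c "
from h import *
st();p=box([-.070,.05,.07]);to(p,114)"
```

```text
t: 4.42
position: [0.6104, 0.0533, 0.0702]
ee_rot: [-0.209, 0.978, 0.0, -0.001]
force: [-0.5, 0.2, -0.4]
opening: 0.03
grasp_force: 0.0
t 4.42 p [0.6104 0.0533 0.0702] yaw_y 114.2 F [-0.5  0.2 -0.4] open 0.03 g 0.0
lin [-1.5 88.1  0.2] rot [ 0.  -0.1  0.2] dist 88.0
```

```bash
python3 -m handwheel '{"linear":[[0,6,0],[0,12,0],[0,22,0],[0,32,0],[0,42,0],[0,52,0],[0,62,0],[0,70,0],[0,76,0],[0,78,0]],"rotation":[[0,0,0],[0,0,0],[0,0,0],[0,0,0],[0,0,0],[0,0,0],[0,0,0],[0,0,0],[0,0,0],[0,0,0]]}'
python3 -m handwheel '{"linear":[[0,2,0],[0,3,0],[0,4,0],[0,4,0]],"rotation":[[0,0,0],[0,0,0],[0,0,0],[0,0,0]]}'
python3 -c "
from h import *
st()"
```

```text
t: 5.25
position: [0.5786, 0.1258, 0.0713]
ee_rot: [-0.21, 0.978, 0.0, -0.0]
force: [0.7, -0.7, 1.9]
opening: 0.03
grasp_force: 1.0
t: 5.58
position: [0.5775, 0.1279, 0.0713]
ee_rot: [-0.209, 0.978, -0.0, -0.0]
force: [1.2, -0.7, 0.2]
opening: 0.0299
grasp_force: 0.4
t 5.58 p [0.5775 0.1279 0.0713] yaw_y 114.2 F [ 1.2 -0.7  0.2] open 0.0299 g 0.4
```

```bash
python3 -m handwheel '{"linear":[[0,1.5,0],[0,3,0],[0,3,0]],"rotation":[[0,0,0],[0,0,0],[0,0,0]]}'
python3 -m handwheel '{"linear":[[0,1.5,0],[0,3,0],[0,3,0]],"rotation":[[0,0,0],[0,0,0],[0,0,0]]}'
python3 -c "
from h import *
st()"
```

```text
t: 5.83
position: [0.5768, 0.1291, 0.0713]
ee_rot: [-0.209, 0.978, -0.001, 0.0]
force: [5.8, -7.6, -3.2]
opening: 0.0299
grasp_force: 5.3
t: 6.08
position: [0.5768, 0.1295, 0.0713]
ee_rot: [-0.208, 0.978, -0.002, 0.001]
force: [14.6, -19.7, -6.1]
opening: 0.0298
grasp_force: 12.0
t 6.08 p [0.5768 0.1295 0.0713] yaw_y 114.0 F [ 14.6 -19.7  -6.1] open 0.0298 g 12.0
```

```bash
python3 -m handwheel '{"linear":[[0,-8,0],[0,-14,0],[0,-14,0],[0,-14,-25],[0,-14,-50],[0,-14,-80],[0,-14,-120],[0,-14,-150],[0,-14,-150]],"rotation":[[0,0,0],[0,0,0],[0,0,0],[0,0,0],[0,0,0],[0,0,0],[0,0,0],[0,0,0],[0,0,0]]}'
python3 -c "
from h import *
st();to([.438,.059,.22],88)"
```

```text
t: 6.83
position: [0.5828, 0.1219, 0.2276]
ee_rot: [-0.21, 0.978, 0.0, 0.004]
force: [0.2, -0.1, 0.1]
opening: 0.0297
grasp_force: 0.0
t 6.83 p [0.5828 0.1219 0.2276] yaw_y 114.2 F [ 0.2 -0.1  0.1] open 0.0297 g 0.0
lin [157.9   2.    6.4] rot [ 0.1  0.5 26.2] dist 158.0
```

```bash
python3 -m handwheel '{"linear":[[40,0,0],[80,0,3],[120,1,6],[150,2,6],[158,2,6],[158,2,6],[158,2,6]],"rotation":[[0,0,6],[0,0,12],[0,0,18],[0,0,24],[0,0.5,26],[0,0.5,26],[0,0.5,26]]}' 1
python3 - <<'E'
from h import *
st()
a,d=optics.camera('top');b,e=optics.camera('side'); C=cloud('top',d)
for c in('top','side'):
    for n in ('fin_tall','label_tall','scanner','scanner_mid'):
        for q in spotter.pinpoint(c,n)[:2]: print(c,n,round(q['conf'],2),np.round(q['xy']),ray_z(c,q['xy'],.07 if 'tall' in n else .004))
x=cv2.resize(a[140:280,290:430,::-1],(430,430),interpolation=cv2.INTER_CUBIC);y=cv2.resize(b[130:230,260:350,::-1],(360,430),interpolation=cv2.INTER_CUBIC)
cv2.imwrite('pics/c3.png',np.hstack([x,y]))
E
```

```text
t: 7.42
position: [0.436, 0.0585, 0.2157]
ee_rot: [0.015, 1.0, -0.001, -0.004]
force: [0.7, -0.0, 0.1]
opening: 0.0854
grasp_force: 0.0
t 7.42 p [0.436  0.0585 0.2157] yaw_y 88.3 F [ 0.7 -0.   0.1] open 0.0854 g 0.0
top fin_tall 0.41 [344. 189.] [0.58675702 0.12340589 0.07      ]
top label_tall 0.59 [364. 174.] [0.62731147 0.07042585 0.07      ]
top scanner 0.79 [365. 248.] [0.43902149 0.05996726 0.004     ]
side fin_tall 0.48 [321. 179.] [0.58481246 0.11076084 0.07      ]
side label_tall 0.92 [308. 171.] [0.63833536 0.06573849 0.07      ]
side scanner 0.72 [375. 199.] [0.43303014 0.06148809 0.004     ]
side scanner_mid 0.94 [376. 193.] [0.43968088 0.01522555 0.004     ]
side scanner_mid 0.28 [340. 219.] [0.50309147 0.20926678 0.004     ]
```

View pics/c3.png

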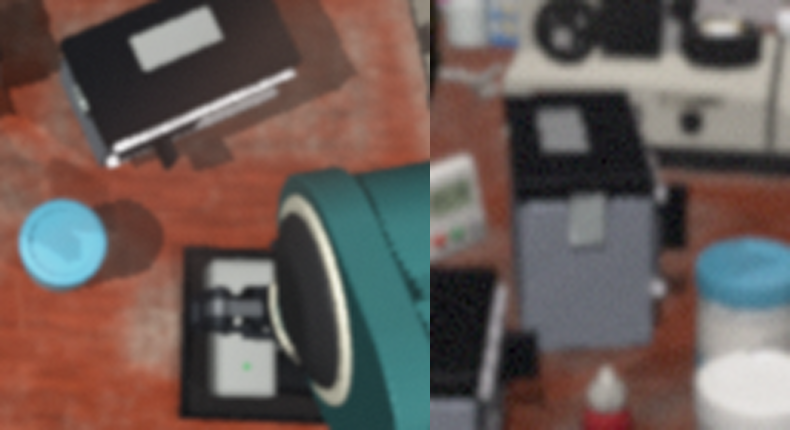

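```bash
python3 -c "
from h import *
to([.439,.0595,.014],88)"
```

```text
lin [ -4.8   2.1 201.2] rot [-0.1 -0.5  0.2] dist 201.0
```

```bash
python3 -m handwheel '{"linear":[[-3,1,40],[-5,2,80],[-5,2,115],[-5,2,145],[-5,2,170],[-5,2,185],[-5,2,195],[-5,2,201],[-5,2,201]],"rotation":[[0,-0.5,0],[0,-0.5,0],[0,-0.5,0],[0,-0.5,0],[0,-0.5,0],[0,-0.5,0],[0,-0.5,0],[0,-0.5,0],[0,-0.5,0]]}'
python3 -m handwheel '{"linear":[[0,0,0],[0,0,0],[0,0,0],[0,0,0],[0,0,0],[0,0,0]],"rotation":[[0,0,0],[0,0,0],[0,0,0],[0,0,0],[0,0,0],[0,0,0]]}' 0.3
python3 -c "
from h import *
st()"
```

```text
t: 8.67
position: [0.4389, 0.0593, 0.0137]
ee_rot: [0.016, 1.0, -0.001, -0.0]
force: [-0.8, 0.1, -0.4]
opening: 0.0855
grasp_force: 0.0
t: 9.17
position: [0.4397, 0.0594, 0.0154]
ee_rot: [0.016, 1.0, -0.001, 0.001]
force: [-2.5, -2.4, 13.9]
opening: 0.0514
grasp_force: 61.1
t 9.17 p [0.4397 0.0594 0.0154] yaw_y 88.2 F [-2.5 -2.4 13.9] open 0.0514 g 61.1
```

```bash
python3 -m handwheel '{"linear":[[0,0,-5],[0,0,-15],[0,0,-25],[0,0,-35],[0,0,-43],[0,0,-43],[0,0,-43]],"rotation":[[0,0,0],[0,0,0],[0,0,0],[0,0,0],[0,0,0],[0,0,0],[0,0,0]]}'
python3 - <<'E'
from h import *
st()
a,d=optics.camera('top');b,e=optics.camera('side'); 
for c in('top','side'):
    for n in ('scanner','scan_window','label_tall'):
        for q in spotter.pinpoint(c,n)[:1]: print(c,n,round(q['conf'],2),np.round(q['xy']),ray_z(c,q['xy'],{'scanner':.047}.get(n,.07)))
L=box([-.046,-.039,.07]); O=L-.1615*(box([1,0,0])-BO); print(L,O); to([O[0],O[1],.0585],114)
E
```

```text
t: 9.75
position: [0.4394, 0.0597, 0.0579]
ee_rot: [0.016, 1.0, -0.001, 0.001]
force: [-0.3, 0.4, -1.5]
opening: 0.0511
grasp_force: 63.3
t 9.75 p [0.4394 0.0597 0.0579] yaw_y 88.2 F [-0.3  0.4 -1.5] open 0.0511 g 63.3
top scanner 0.66 [370. 222.] [0.50533752 0.05325231 0.047     ]
top scan_window 0.55 [372. 221.] [0.504463   0.05210491 0.07      ]
top label_tall 0.73 [365. 174.] [0.62759077 0.06677069 0.07      ]
side scanner 0.64 [376. 188.] [0.43308116 0.07348442 0.047     ]
side scan_window 0.7 [354. 172.] [0.50683712 0.02996328 0.07      ]
side label_tall 0.77 [308. 173.] [0.6332537  0.08095074 0.07      ]
[0.63383964 0.06266184 0.07      ] [ 0.48630205 -0.00302613  0.07      ]
lin [-49.3 -60.9  -1.4] rot [ -0.1  -0.  -25.8] dist 78.0
```

```bash
python3 -m handwheel '{"linear":[[-8,-10,-1],[-18,-22,-1],[-28,-35,-1],[-38,-47,-1],[-46,-57,-1],[-49,-61,-1],[-49,-61,-1],[-49,-61,-1]],"rotation":[[0,0,-4],[0,0,-9],[0,0,-14],[0,0,-19],[0,0,-24],[0,0,-26],[0,0,-26],[0,0,-26]]}'
python3 - <<'E'
from h import *
st()
a,d=optics.camera('top');b,e=optics.camera('side'); C=cloud('top',d)
for c in('top','side'):
    for n in ('scanner','scan_window','label_tall','cassette_tall'):
        for q in spotter.pinpoint(c,n)[:1]: print(c,n,round(q['conf'],2),np.round(q['xy']),ray_z(c,q['xy'],{'scanner':.047,'cassette_tall':0}.get(n,.07)))
    for r in spotter.regions_of(c,'cassette_tall')[:1]:
        m=r['mask']&(C[...,2]>.115)&(C[...,2]<.135) if c=='top' else None
        if m is not None: print(m.sum(),cv2.minAreaRect(C[m][:,:2].astype(np.float32)*1000))
x=cv2.resize(a[140:280,290:430,::-1],(430,430),interpolation=cv2.INTER_CUBIC);y=cv2.resize(b[130:230,290:380,::-1],(360,430),interpolation=cv2.INTER_CUBIC)
cv2.imwrite('pics/c4.png',np.hstack([x,y]))
E
```

```text
t: 10.82
position: [0.4859, -0.0031, 0.0582]
ee_rot: [-0.208, 0.978, -0.001, -0.0]
force: [0.6, 0.4, -2.2]
opening: 0.0512
grasp_force: 63.3
t 10.82 p [ 0.4859 -0.0031  0.0582] yaw_y 114.0 F [ 0.6  0.4 -2.2] open 0.0512 g 63.3
top scanner 0.69 [391. 230.] [ 0.4836165 -0.0012663  0.047    ]
top scan_window 0.68 [385. 203.] [0.55168682 0.01769856 0.07      ]
top label_tall 0.79 [365. 172.] [0.63398446 0.06608121 0.07      ]
top cassette_tall 0.67 [342. 170.] [0.65589605 0.12006445 0.        ]
2558 ((660.2281494140625, 116.81175994873047), (95.472412109375, 175.76673889160156), 23.81352996826172)
side scanner 0.73 [361. 178.] [0.48713568 0.01658961 0.047     ]
side scan_window 0.83 [342. 170.] [0.54289817 0.02428408 0.07      ]
side label_tall 0.58 [306. 170.] [0.64736046 0.06090503 0.07      ]
side cassette_tall 0.63 [298. 196.] [0.65964677 0.10142998 0.        ]
```

View pics/c4.png

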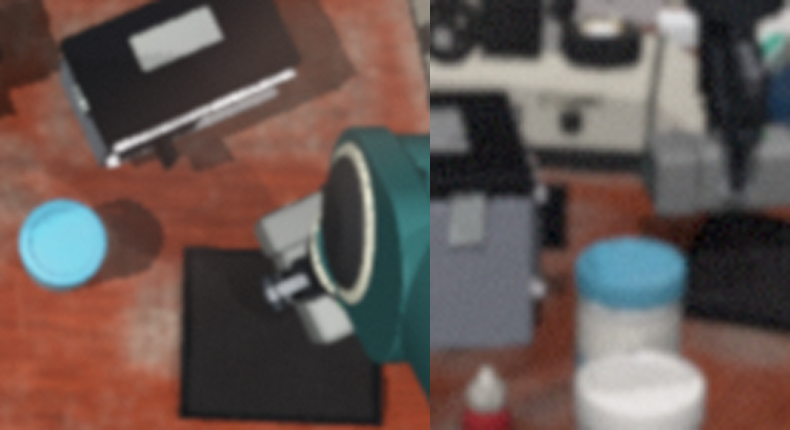

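The scanner's window is about 10 cm from the label, square to the box front. I hold it there for 1.5 s.

```bash
for i in 1 2; do python3 -m handwheel '{"linear":[[0,0,0],[0,0,0],[0,0,0],[0,0,0],[0,0,0],[0,0,0],[0,0,0],[0,0,0],[0,0,0]],"rotation":[[0,0,0],[0,0,0],[0,0,0],[0,0,0],[0,0,0],[0,0,0],[0,0,0],[0,0,0],[0,0,0]]}' | head -2; done
python3 - <<'E'
from h import *
st()
a,d=optics.camera('top'); C=cloud('top',d)
for q in spotter.pinpoint('top','rest_tray')[:1]: print(q['conf'],ray_z('top',q['xy'],0))
m=spotter.regions_of('top','rest_tray')[0]['mask']&(C[...,2]<.02); print(m.sum(),cv2.minAreaRect(C[m][:,:2].astype(np.float32)*1000))
to([.4385,.0575,.058],88)
E
```

```text
t: 12.17
position: [0.4861, -0.003, 0.0584]
t: 12.92
position: [0.4861, -0.003, 0.0584]
t 12.92 p [ 0.4861 -0.003   0.0584] yaw_y 114.2 F [-0.6  0.7 -2.2] open 0.0513 g 63.3
0.66 [0.43078301 0.01886001 0.        ]
2666 ((435.95513916015625, 17.68688201904297), (182.97280883789062, 149.49021911621094), 87.4385757446289)
lin [18.7 74.7  0.3] rot [-0.1 -0.  26.2] dist 77.0
```

```bash
python3 -m handwheel '{"linear":[[3,12,0],[7,26,0],[11,42,0],[15,58,0],[18,70,0],[18,74,0],[18,74,0],[18,74,0]],"rotation":[[0,0,5],[0,0,11],[0,0,17],[0,0,22],[0,0,25],[0,0,26.5],[0,0,26.5],[0,0,26.5]]}'
python3 -c "
from h import *
st();to([.439,.0567,.0157],87.5)"
```

```text
t: 13.73
position: [0.4396, 0.0572, 0.0584]
ee_rot: [0.019, 1.0, -0.001, 0.0]
force: [-0.3, 0.0, -1.7]
opening: 0.0511
grasp_force: 63.3
t 13.73 p [0.4396 0.0572 0.0584] yaw_y 87.8 F [-0.3  0.  -1.7] open 0.0511 g 63.3
lin [ 0.6 -0.4 42.7] rot [-0.1  0.   0.3] dist 43.0
```

```bash
python3 -m handwheel '{"linear":[[0,0,12],[0,0,24],[0,0,33],[0,0,38],[0,0,41],[0,0,42.5],[0,0,42.5]],"rotation":[[0,0,0],[0,0,0],[0,0,0],[0,0,0],[0,0,0],[0,0,0],[0,0,0]]}'
python3 -c "
from h import *
st()"
```

```text
t: 14.32
position: [0.4395, 0.0569, 0.0158]
ee_rot: [0.02, 1.0, -0.001, 0.0]
force: [0.4, -0.2, -2.5]
opening: 0.0512
grasp_force: 63.4
t 14.32 p [0.4395 0.0569 0.0158] yaw_y 87.7 F [ 0.4 -0.2 -2.5] open 0.0512 g 63.4
```

```bash
python3 -m handwheel '{"linear":[[0,0,1],[0,0,1],[0,0,1]],"rotation":[[0,0,0],[0,0,0],[0,0,0]]}' | sed -n 2,4p
python3 -m handwheel '{"linear":[[0,0,1],[0,0,1],[0,0,1]],"rotation":[[0,0,0],[0,0,0],[0,0,0]]}'| sed -n 2,4p
```

```text
position: [0.4397, 0.057, 0.0154]
ee_rot: [0.02, 1.0, -0.001, 0.001]
force: [-2.0, -1.2, 6.4]
position: [0.4397, 0.057, 0.0153]
ee_rot: [0.02, 1.0, -0.001, 0.001]
force: [-12.9, -2.8, 42.3]
```

```bash
python3 -m handwheel '{"linear":[[0,0,-1],[0,0,-1],[0,0,-1]],"rotation":[[0,0,0],[0,0,0],[0,0,0]]}' | sed -n 2,4p
python3 -m handwheel '{"linear":[[0,0,0],[0,0,0],[0,0,0],[0,0,0],[0,0,-15],[0,0,-40],[0,0,-75],[0,0,-110],[0,0,-145],[0,0,-180]],"rotation":[[0,0,0],[0,0,0],[0,0,0],[0,0,0],[0,0,0],[0,0,0],[0,0,0],[0,0,0],[0,0,0],[0,0,0]]}' 1
python3 -c "
from h import *
p=np.array([.5828,.1219,.215]); st(); to(p,114)"
```

```text
position: [0.4398, 0.0571, 0.0154]
ee_rot: [0.02, 1.0, -0.001, 0.001]
force: [-3.5, -0.8, 14.7]
t: 15.9
position: [0.4389, 0.0572, 0.1966]
ee_rot: [0.02, 1.0, -0.001, 0.0]
force: [0.3, -0.7, 1.2]
opening: 0.0857
grasp_force: 0.0
t 15.9 p [0.4389 0.0572 0.1966] yaw_y 87.7 F [ 0.3 -0.7  1.2] open 0.0857 g 0.0
lin [-141.1   70.5  -18.6] rot [ -0.1  -0.  -26.3] dist 159.0
```

```bash
python3 -m handwheel '{"linear":[[-35,17,-15],[-70,34,-18],[-105,50,-18],[-130,62,-18],[-140,67,-18],[-140,67,-18],[-140,67,-18],[-140,67,-18]],"rotation":[[0,0,-7],[0,0,-14],[0,0,-20],[0,0,-25],[0,0,-26.3],[0,0,-26.3],[0,0,-26.3],[0,0,-26.3]]}' 0.35
python3 - <<'E'
from h import *
st(); p=box([-.070,.034,.07]); to(p,114)
a,d=optics.camera('top');b,e=optics.camera('side'); C=cloud('top',d)
for n in ('scanner','scanner_mid','rest_tray','fin_tall'):
    for q in spotter.pinpoint('top',n)[:1]: print(n,round(q['conf'],2),ray_z('top',q['xy'],.07 if 'fin' in n else .004))
for n,lo,hi in (('scanner',.043,.06),('scanner',.02,.06),('rest_tray',-.01,.025)):
    for r in spotter.regions_of('top',n)[:1]:
        m=r['mask']&(C[...,2]>lo)&(C[...,2]<hi); print(n,m.sum(),cv2.minAreaRect(C[m][:,:2].astype(np.float32)*1000))
x=cv2.resize(a[140:280,290:430,::-1],(430,430),interpolation=cv2.INTER_CUBIC);y=cv2.resize(b[130:230,290:410,::-1],(370,430),interpolation=cv2.INTER_CUBIC)
cv2.imwrite('pics/c5.png',np.hstack([x,y]))
E
```

```text
t: 16.57
position: [0.5814, 0.1182, 0.2125]
ee_rot: [-0.207, 0.978, -0.001, -0.0]
force: [0.1, -1.2, -0.1]
opening: 0.0303
grasp_force: 0.0
t 16.57 p [0.5814 0.1182 0.2125] yaw_y 113.9 F [ 0.1 -1.2 -0.1] open 0.0303 g 0.0
lin [ -1.5   1.2 142.5] rot [-0.1 -0.1 -0.1] dist 143.0
scanner 0.77 [0.43314461 0.05850386 0.004     ]
scanner_mid 0.94 [0.43651717 0.02437883 0.004     ]
rest_tray 0.84 [0.43757049 0.01866472 0.004     ]
fin_tall 0.65 [0.49716864 0.21773256 0.07      ]
scanner 42 ((608.3890991210938, 175.25364685058594), (118.92842864990234, 33.43798828125), 48.9998664855957)
scanner 98 ((610.7098388671875, 177.23007202148438), (124.49983215332031, 34.690711975097656), 47.656612396240234)
rest_tray 964 ((436.96990966796875, 40.355552673339844), (133.0537567138672, 150.21913146972656), 87.34558868408203)
```

View pics/c5.png

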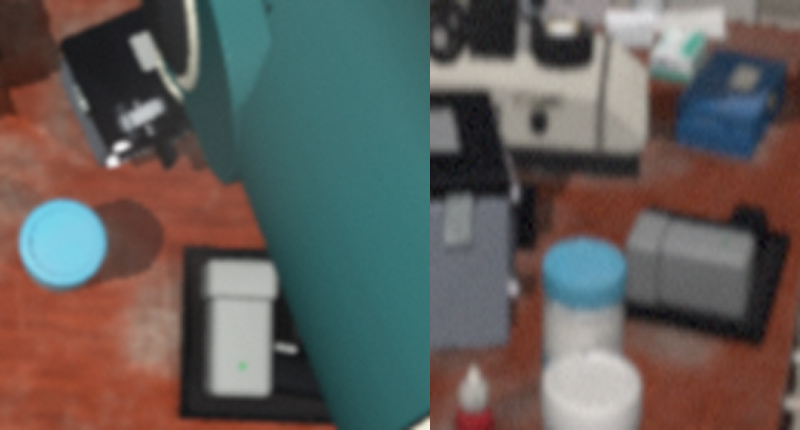

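The scanner lies flat in its tray at crop (240,330), and the fin is still at its open position. I go down astride it and push it shut.

```bash
python3 -m handwheel '{"linear":[[-1.5,1,35],[-1.5,1,70],[-1.5,1,90],[-1.5,1,105],[-1.5,1,118],[-1.5,1,130],[-1.5,1,138],[-1.5,1,142],[-1.5,1,142]],"rotation":[[0,0,0],[0,0,0],[0,0,0],[0,0,0],[0,0,0],[0,0,0],[0,0,0],[0,0,0],[0,0,0]]}'
python3 -c "
from h import *
st()"
```

```text
t: 17.77
position: [0.5828, 0.1199, 0.0702]
ee_rot: [-0.208, 0.978, -0.001, -0.0]
force: [-0.6, -0.8, 0.4]
opening: 0.0298
grasp_force: 0.0
t 17.77 p [0.5828 0.1199 0.0702] yaw_y 114.0 F [-0.6 -0.8  0.4] open 0.0298 g 0.0
```

```bash
python3 -m handwheel '{"linear":[[0,-6,0],[0,-12,0],[0,-22,0],[0,-32,0],[0,-42,0],[0,-52,0],[0,-62,0],[0,-70,0],[0,-76,0],[0,-79,0]],"rotation":[[0,0,0],[0,0,0],[0,0,0],[0,0,0],[0,0,0],[0,0,0],[0,0,0],[0,0,0],[0,0,0],[0,0,0]]}' | sed -n 2,6p
python3 -m handwheel '{"linear":[[0,-2,0],[0,-4,0],[0,-4,0]],"rotation":[[0,0,0],[0,0,0],[0,0,0]]}'| sed -n 2,6p
python3 -c "
from h import *
st()"
```

```text
position: [0.6154, 0.0466, 0.0708]
ee_rot: [-0.207, 0.978, -0.001, -0.0]
force: [-0.8, 2.2, 1.4]
opening: 0.0298
grasp_force: 1.0
position: [0.6166, 0.0439, 0.0708]
ee_rot: [-0.208, 0.978, -0.001, -0.0]
force: [-0.1, 0.1, -0.0]
opening: 0.0297
grasp_force: 0.0
t 18.85 p [0.6166 0.0439 0.0708] yaw_y 114.0 F [-0.1  0.1 -0. ] open 0.0297 g 0.0
```

```bash
python3 -m handwheel '{"linear":[[0,-1.5,0],[0,-2.5,0],[0,-2.5,0]],"rotation":[[0,0,0],[0,0,0],[0,0,0]]}'| sed -n 2,6p
python3 -c "
from h import *
st()"
```

```text
position: [0.6176, 0.0418, 0.0708]
ee_rot: [-0.208, 0.978, -0.001, -0.0]
force: [-1.0, 0.5, -0.8]
opening: 0.0297
grasp_force: 0.6
t 19.1 p [0.6176 0.0418 0.0708] yaw_y 114.0 F [-1.   0.5 -0.8] open 0.0297 g 0.6
```

```bash
for i in 1 2; do python3 -m handwheel '{"linear":[[0,-1,0],[0,-2,0],[0,-2,0]],"rotation":[[0,0,0],[0,0,0],[0,0,0]]}'| sed -n '2p;4p;6p'; done
python3 -c "
from h import *
st()"
```

```text
position: [0.618, 0.0409, 0.0707]
force: [-4.0, 4.8, 1.9]
grasp_force: 3.6
position: [0.6181, 0.0407, 0.0707]
force: [-11.9, 12.7, 6.1]
grasp_force: 8.2
t 19.6 p [0.6181 0.0407 0.0707] yaw_y 114.1 F [-11.9  12.7   6.1] open 0.0298 g 8.2
```

The distance between the two stops is 97.9 mm, which matches 75 mm of stroke plus 22 mm of finger play, so the shutter is fully closed. I back off and retreat.

```bash
python3 -m handwheel '{"linear":[[0,5,0],[0,13,0],[0,13,0],[0,13,-20],[0,13,-50],[0,13,-80],[0,13,-120],[0,13,-160],[0,13,-160]],"rotation":[[0,0,0],[0,0,0],[0,0,0],[0,0,0],[0,0,0],[0,0,0],[0,0,0],[0,0,0],[0,0,0]]}'
python3 -c "
from h import *
st();to([.40,.35,.26],114)"
```

```text
t: 20.35
position: [0.617, 0.0502, 0.239]
ee_rot: [-0.207, 0.978, -0.002, 0.005]
force: [1.4, -0.5, 0.1]
opening: 0.0299
grasp_force: 0.0
t 20.35 p [0.617  0.0502 0.239 ] yaw_y 113.9 F [ 1.4 -0.5  0.1] open 0.0299 g 0.0
lin [ 76.5 362.  -23.6] rot [-0.3  0.5 -0.1] dist 371.0
```

```bash
python3 -m handwheel '{"linear":[[76,362,-24],[76,362,-24],[76,362,-24],[76,362,-24],[76,362,-24],[76,362,-24],[76,362,-24],[76,362,-24],[76,362,-24],[76,362,-24]],"rotation":[[0,0,0],[0,0,0],[0,0,0],[0,0,0],[0,0,0],[0,0,0],[0,0,0],[0,0,0],[0,0,0],[0,0,0]]}'
python3 - <<'E'
from h import *
st()
a,d=optics.camera('top');b,e=optics.camera('side'); C=cloud('top',d)
for n in ('scanner','scanner_mid','rest_tray','fin_tall','cotton_jar','stain_1'):
    for q in spotter.pinpoint('top',n)[:1]: print(n,round(q['conf'],2),ray_z('top',q['xy'],.07 if 'fin' in n else .004))
for n,lo,hi in (('scanner',.043,.06),('scanner',.02,.06),('rest_tray',-.01,.025),('cotton_jar',.08,.1)):
    for r in spotter.regions_of('top',n)[:1]:
        m=r['mask']&(C[...,2]>lo)&(C[...,2]<hi); print(n,m.sum(),cv2.minAreaRect(C[m][:,:2].astype(np.float32)*1000))
x=cv2.resize(a[140:280,290:430,::-1],(430,430),interpolation=cv2.INTER_CUBIC);y=cv2.resize(b[130:230,260:380,::-1],(370,430),interpolation=cv2.INTER_CUBIC)
cv2.imwrite('pics/c6.png',np.hstack([x,y]))
E
```

```text
t: 21.18
position: [0.3928, 0.3563, 0.2548]
ee_rot: [-0.212, 0.977, 0.0, 0.0]
force: [-1.0, 0.8, 0.4]
opening: 0.0299
grasp_force: 0.0
t 21.18 p [0.3928 0.3563 0.2548] yaw_y 114.5 F [-1.   0.8  0.4] open 0.0299 g 0.0
scanner 0.92 [0.42861656 0.05943265 0.004     ]
scanner_mid 0.65 [0.44160758 0.02746418 0.004     ]
rest_tray 0.96 [0.43784542 0.02136117 0.004     ]
fin_tall 0.65 [0.62155107 0.04556529 0.07      ]
cotton_jar 0.62 [0.5082275  0.20854981 0.004     ]
stain_1 0.7 [0.56090765 0.3523431  0.004     ]
scanner 927 ((442.4161071777344, 28.016799926757812), (116.0947265625, 119.88338470458984), 0.6296431422233582)
scanner 1369 ((439.899658203125, 24.669063568115234), (135.01852416992188, 115.81404113769531), 86.1517562866211)
rest_tray 2243 ((437.4939880371094, 16.184120178222656), (180.8753662109375, 153.6710968017578), 87.37846374511719)
cotton_jar 619 ((508.57781982421875, 211.8836669921875), (70.2109375, 67.57955932617188), 0.17187395691871643)
```

View pics/c6.png

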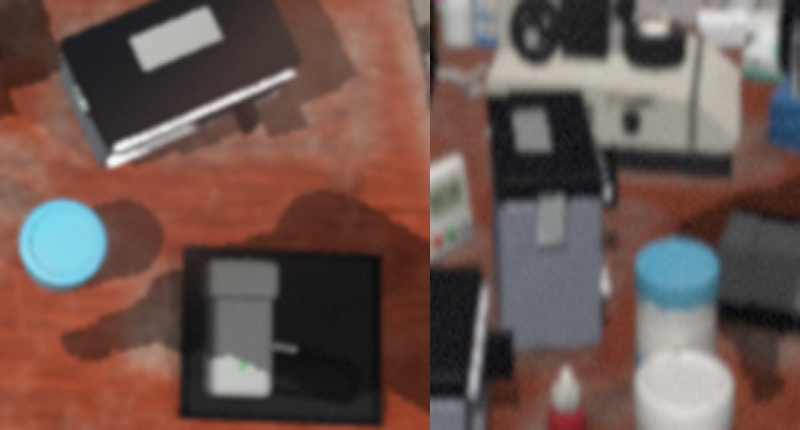

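The scanner lies flat and centred in its tray, its outline spanning crop columns 206 to 357 in a tray spanning 181 to 381. The fin is back at its closed position (245,118), and the jar has not moved.

```bash
python3 -c "
from rig import order
print(order.sign_off())"
```

```text
the job is handed in; nothing more can be done
None
```

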